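# Set and lock the length stop against a housing blank

### The arm

A 6-joint arm with a two-finger parallel gripper is mounted at the origin on a cart in front of the work surface, level with it; the furniture and walls round the work are solid. World frame = base frame: x ahead of the robot, y to its left, z up, the work surface at z = 0. Lengths are in m, angles in rad, forces in N, time in s.
With the tool pointing down it reaches from about 0.425 to 0.95 m from the base axis. Payload 3.5 kg.
Tool frame: the origin (TCP) lies on the mounting face of the last link; the fingertips stand 173 mm ahead of it and the grasp point (between the pads) lies 155 mm ahead of it; z points along the fingers, x is the direction in which the jaws open and shut, and the axes are right-handed (so a half turn about z gives the same grasp; the last joint's range is limited). The gripper opens to 85 mm and grips with 20 to 120 N. Pads are 22 mm wide; open, the fingers measure 114 mm over their backs; the gripper's body (76 mm by 85 mm) begins 54 mm behind the grasp point. The pads swing forward as they close: fully open they stand 13 mm farther back than shut.
Start: joints at [1.077, 0.286, 1.577, -0, 1.279, -0.15], TCP at [0.227, 0.635, 0.405] pointing down, gripper open.
Joint ranges: [-2.77, 2.77], [-0.9, 2.22], [0.21, 2.48], [-1.53, 4.67], [0.24, 2.81], [-2.84, 2.84]. Speed limits (rad/s): [2.79, 2.79, 3.14, 3.14, 3.14, 3.14].

### API

Orientations are given as a unit quaternion [x, y, z, w].
In Python, from plant import get_state, read_camera, sign_off gives the robot as it stands.
- The arm moves only by the shell command python3 -m jog 'ROWS' [FORCE]. ROWS is JSON, a list of rows, each an object of numbers: "grip": the closure, from 0 (fully open) to 1 (shut); "x", "y", "z": the shift along the tool's x, y, z in mm; "rx", "ry", "rz": the turn, a rotation vector about the tool's x, y, z in degrees. A call has 1 to 8 rows; each row shifts and turns the commanded pose from where the row before left it, along the tool's axes as they then stand; what a row does not reach is not made up. A row lasts 1/12 s, in which the tool goes at most 41.7 mm and 7.16 degrees, less where a joint would pass 70% of its speed; a pose out of reach is approached as far as the arm can. A call with a gripper value outside its range is refused whole. The fingers move at their own pace and stop on an object; FORCE is the grip in N (left out, the last holds). Time passes only in rows, so rows that do not move let the fingers close. It gives the time, the measured TCP pose, the force and the opening at its end, in the units of the state.
- get_state(): the state, without advancing time (a new reading comes with each control period).
- read_camera(name): name is "scene" or "top" or "wrist"; returns a dict with "frame" (384x512x3 uint8, red, green, blue), "intrinsics" (3x3 intrinsics, pixels), "R" (3x3) and "t" (3): a world point X has camera coordinates R X + t. Camera axes: x right, y down, z forward; pixel columns grow to the right and rows downward; lengths in m; the calibration is good to about 2 mm. A picture is of the moment at which its call begins. There is no depth.
- sign_off(): hands the job in, once; it reports no verdict.
The state is a dict: "time": time; "qpos": joint angles; "dq": joint speeds; "joint_efforts": joint torques, N m; "eef_pos": TCP position; "tcp_rot": TCP orientation; "contact_force": force on the tool from outside, world axes, zero at the start; "wrist_torque": the same for the moment, N m; "opening": opening from 0.0 (shut) to 1.0 (fully open).
Only numpy, scipy, OpenCV 4.12 (cv2) and the standard library are available. Lean on these libraries where they do the work, as an engineer would, in place of code of your own. Each camera call takes 0.05 s, during which the arm holds its last target.

### The job

Set the length stop of the bench rail to the housing blank that lies loose in its channel: slide the aluminium stop up to the blank and on until the blank is hard against the end block, and press it home with a light push of about 10 N (at least 5 N, never more than 40 N). Then push the red cam lever right over, away from you, to clamp the stop there, with the blank still touching both the stop and the end block. Leave the tools lying in front of the rail where they are.

Things in the scene. Friction and masses are not known exactly. Their poses are not given: they have to be found in the camera images.
- length_jig: grey foot plate, 190 x 340 x 12 mm, fixed to the table. Origin on its underside, mid-length of the rail; x away from the robot, y along the rail towards the end block (roughly to the robot's left), z up. Plate spans x -65 to +125 mm. Channel for the blank along y at x = -25 mm: floor 15 mm, side fences 22 mm above the table. Steel guide rail at x 0 to 26 mm, top at 28 mm
- board_front_edge (a point): middle of the lower front edge of the plywood riser board over the rail (axes as length_jig): 380 mm long in y, 130 mm deep behind this edge, underside 200 mm up, bin and tape on it to 290 mm, legs behind the rail. No room for an upright gripper over the lever; a tool leaning back to the robot 30 to 45 degrees from upright (pointing down and away) passes in front of it
- end_face (a point): centre of the hard face of the end block, which the blank must rest against; same axes as length_jig; the face looks to -y
- rail_stop: aluminium sliding stop, 44 mm long in y; axes as length_jig, origin at table height under its mid-length. Nose over the channel: x -40 to -4, z 18 to 46 mm; carriage over the rail: x -4 to 34, z 30 to 58 mm. Slides along y with the lever open (friction about 2.5 N), travel 165 mm; clamped (holds about 14 N) when the lever is locked
- stop_face (a point): centre of the stop's +y face, which touches the blank
- push_face (a point): centre of the nose's -y face, 34 mm above the table, free to be pushed towards +y
- cam_lever (a joint): red cam lever on the stop, turns about an axis parallel to y: 0 rad = open, leaning to the robot 45 degrees above level; grows as it is pushed up and over, away from the robot; 1.134 rad = end of travel, locked (20 degrees past upright). The cam bites from about 0.45 rad; from there it is stiff, about 5 to 14 N at 30 mm from the pivot; it stays where left
- lever_pivot (a point): the lever's axis, 48 mm above the table; axes as length_jig
- lever_tip (a point): tip of the red lever, a round bar 12 mm thick, 60 mm from the pivot, in line with the stop's middle in y
- housing_centre (a point): centre of the housing blank: grey steel bar 18 x 90 x 17 mm, about 0.12 kg, lying in the channel with its 90 mm along y; x across, y along, z up (its own y may point either way)
- setup_block: steel block with four holes, 50 x 50 x 25 mm, lying in front of the rail; leave alone; origin under its centre
- ring_gauge: steel ring, 38 mm across, 12 mm high, lying in front of the rail; leave alone; origin under its centre
- driver_big: red and black screwdriver, 176 mm long, lying in front of the rail; leave alone; origin under its centre
There are look-alikes about, which are no part of the job. Leave any yellow look-alike of the part that bears housing_centre alone.

How it is judged:
On the way, in this order (a step that is already met when the one before it is completed fails the run):
1. with the lever still open (under 0.5 rad), the stop presses the blank with at least 5 N and the blank is within 1.5 mm of the end face (value of joint cam_lever below 0.5 rad and contact force between rail_stop and raw_body_1 above 5 N and y of housing_centre in the frame of end_face above -0.0465 m), for 0.1 s.
2. the lever is pushed over to lock (past 1.0 rad) (value of joint cam_lever above 1 rad), for 0.2 s.
At the end, for the whole second after the job is handed in: The lever is locked (past 1.0 rad of 1.134), the blank lies flat in the channel (not lifted over 2.5 mm, within 0.06 rad of the rail) with no more than 1.5 mm between it and the stop and between it and the end face, and all is at rest (value of joint cam_lever above 1 rad and y of housing_centre in the frame of stop_face below 0.0465 m and y of housing_centre in the frame of end_face above -0.0465 m and z of housing_centre in the frame of length_jig below 0.026 m and angle between the y axis of housing_centre and the y axis of length_jig, either way round below 0.06 rad and linear speed of rail_stop below 0.005 m/s and linear speed of raw_body_1 below 0.01 m/s); the robot touches nothing.
It fails at once if the blank is squeezed by the stop with more than 40 N (contact force between rail_stop and raw_body_1 above 40 N).
It fails at once if a tool in front of the rail is moved by more than 15 mm (distance of any of setup_block, ring_gauge, driver_big from where it was at the start of the episode above 0.015 m).
It also fails if it takes over 61 s, if anything falls off the work surface, if the arm or the gripper's body presses on something with over 40 N, if the wrist force passes 120 N, or if a joint passes its speed limit or range.

## Working session

There is one attempt and no reset: what is moved stays moved. The work goes in short steps, Python scripts to look and compute and a shell command to move; the robot and the scene stay as the last step left them, time stands still between calls to the robot, and variables do not carry over. Pictures are saved under pics/ and viewed, and the job is handed in when it is done.

```bash
ls; mkdir -p pics; python3 - <<'E'
from plant import *
import cv2,numpy as np
s=get_state();print(s)
for n in ["scene","top","wrist"]:
    c=read_camera(n);cv2.imwrite(f"pics/{n}0.png",c["frame"][:,:,::-1]);np.savez(f"{n}0.npz",**c)
    print(n,c["intrinsics"].tolist(),np.round(c["R"],3).tolist(),c["t"])
E
```

```text
pics
{'time': 0.0, 'qpos': array([ 1.07699755e+00,  2.87154507e-01,  1.57821918e+00, -9.25097055e-07,
        1.27853401e+00, -1.50018914e-01]), 'dq': array([ 0.00031497, -0.00166115, -0.00049806,  0.00157123,  0.00411122,
        0.00069231]), 'joint_efforts': array([ 5.00766055e-04, -4.05998111e+01, -2.92617989e+01, -1.46812854e-04,
        5.86410257e-03, -4.88734440e-07]), 'eef_pos': array([0.22736626, 0.63527652, 0.40333129]), 'tcp_rot': array([ 8.17632600e-01,  5.75739170e-01, -1.03520266e-03,  5.17891524e-04]), 'contact_force': array([-0.13866056,  0.50722145, -0.05833418]), 'wrist_torque': array([ 0.03071796, -0.09603079, -0.00677708]), 'opening': 0.9974550116333543}
scene [[390.2993558395879, 0.0, 255.31320149981147], [0.0, 390.2993558395879, 189.10192546585967], [0.0, 0.0, 1.0]] [[-0.459, -0.888, 0.008], [-0.425, 0.212, -0.88], [0.78, -0.408, -0.475]] [0.24434291 0.35879513 0.49691638]
top [[355.7964561258506, 0.0, 252.26029832280472], [0.0, 355.7964561258506, 187.79744728931038], [0.0, 0.0, 1.0]] [[0.011, -1.0, -0.004], [-0.996, -0.011, -0.09], [0.09, 0.005, -0.996]] [-0.00579796  0.5344352   0.95475645]
wrist [[305.08914510327315, 0.0, 258.88760583705573], [0.0, 305.08914510327315, 191.04840490060377], [0.0, 0.0, 1.0]] [[0.338, 0.941, -0.004], [0.896, -0.32, 0.307], [0.287, -0.107, -0.952]] [-0.6737917  -0.03952814  0.38073919]
```

View pics/scene0.png

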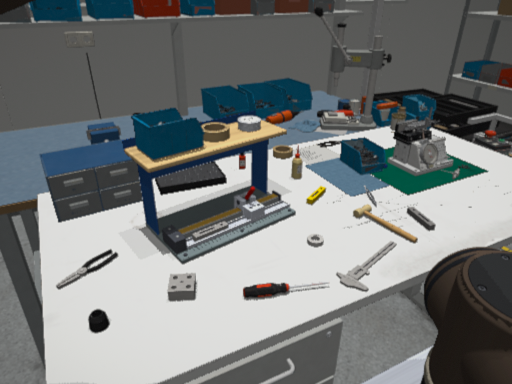

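View pics/top0.png

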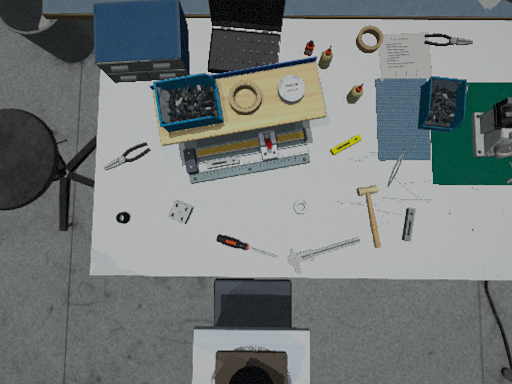

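View pics/wrist0.png

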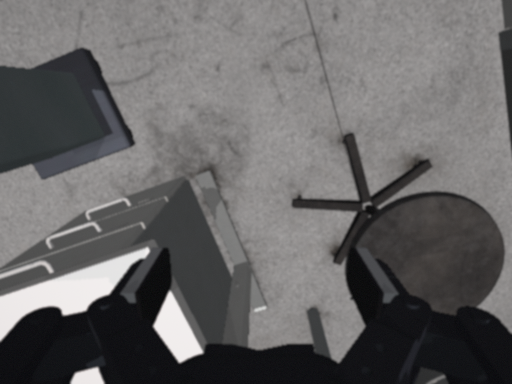

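```bash
python3 - <<'E'
import cv2
a=cv2.imread("pics/top0.png")[120:190,170:330];cv2.imwrite("pics/topz.png",cv2.resize(a,None,fx=5,fy=5,interpolation=cv2.INTER_CUBIC))
a=cv2.imread("pics/scene0.png")[170:270,140:305];cv2.imwrite("pics/scenez.png",cv2.resize(a,None,fx=4.8,fy=4.8,interpolation=cv2.INTER_CUBIC))
E
```

```text
(no output)
```

View pics/topz.png

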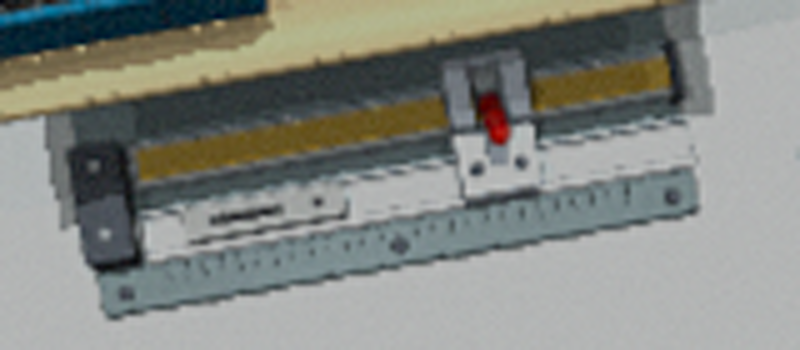

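View pics/scenez.png

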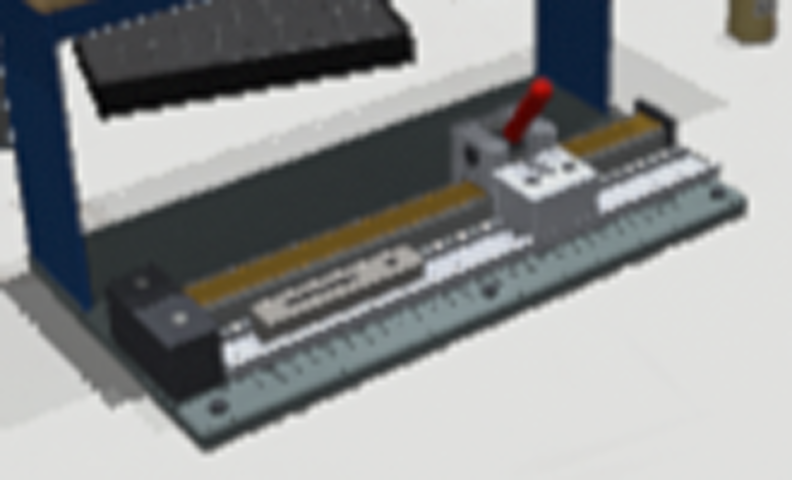

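```bash
cat > h.py <<'E'
import numpy as np,cv2
def cam(f): return dict(np.load(f))
def ray(c,p):
    d=np.linalg.inv(c["intrinsics"])@np.array([p[0],p[1],1.]);R=c["R"];return -R.T@c["t"],R.T@d
def onz(c,p,z):
    o,d=ray(c,p);return o+d*(z-o[2])/d[2]
def proj(c,X):
    q=c["intrinsics"]@(c["R"]@np.asarray(X)+c["t"]);return q[:2]/q[2]
E
python3 - <<'E'
from h import *
T=cam("top0.npz");S=cam("scene0.npz")
t=lambda u,v:(u/5+170-.4,v/5+120-.4)
s=lambda u,v:(u/4.8+140-.4,v/4.8+170-.4)
A=onz(T,t(105,314),.012);B=onz(T,t(697,210),.012);print("top",A,B,np.linalg.norm(A-B))
A2=onz(S,s(207,432),.012);B2=onz(S,s(745,203),.012);print("scene",A2,B2,np.linalg.norm(A2-B2))
for a,b in((A,B),(A2,B2)):
    yv=(a-b)[:2];yv/=np.linalg.norm(yv);xv=np.array([yv[1],-yv[0]])
    o=(a+b)[:2]/2+.065*xv
    print("yaw",np.degrees(np.arctan2(-yv[0],yv[1])),"orig",o)
    L=lambda P:((P[:2]-o)@xv*1000,(P[:2]-o)@yv*1000)
    print("stop nose front top +y, -y corner (x-40,z46)",L(onz(T,t(465,198),.046)),L(onz(T,t(541,185),.046)))
    print("scene",L(onz(S,s(537,202),.046)),L(onz(S,s(598,178),.046)))
    print("blank ends z32",L(onz(T,t(190,238),.032)),L(onz(T,t(347,210),.032)))
    print("scene",L(onz(S,s(262,325),.032)),L(onz(S,s(420,265),.032)))
    print("endblock face",L(onz(T,t(135,262),.04)),L(onz(S,s(222,338),.04)))
E
```

```text
top [0.54881315 0.17251849 0.012     ] [ 0.61105246 -0.15797526  0.012     ] 0.33630320670809155
scene [0.5444931  0.17083188 0.012     ] [ 0.60231963 -0.15282002  0.012     ] 0.32877722128744985
yaw 10.665157337680917 orig [0.64380997 0.0193011 ]
stop nose front top +y, -y corner (x-40,z46) (np.float64(-41.22344775258571), np.float64(-39.42447825833331)) (np.float64(-41.39821116462336), np.float64(-81.25116192023414))
scene (np.float64(-46.70260665485186), np.float64(-37.999407485703685)) (np.float64(-47.07501980818528), np.float64(-77.90703637454268))
blank ends z32 (np.float64(-34.4197603664501), np.float64(112.37846204944398)) (np.float64(-34.154352730376374), np.float64(24.83681938964376))
scene (np.float64(-37.762979139358), np.float64(118.85305856194626)) (np.float64(-40.771218940455284), np.float64(30.683194004801802))
endblock face (np.float64(-43.559866740913016), np.float64(143.17266748093067)) (np.float64(-45.682471531079514), np.float64(143.92950204600265))
yaw 10.130084377246654 orig [0.63739308 0.02043836]
stop nose front top +y, -y corner (x-40,z46) (np.float64(-34.73664718007482), np.float64(-42.055887989213375)) (np.float64(-34.52079824732803), np.float64(-83.88237980529975))
scene (np.float64(-40.22887539336583), np.float64(-40.68204730106361)) (np.float64(-40.22858896240803), np.float64(-80.59141380823871))
blank ends z32 (np.float64(-29.350890876650514), np.float64(109.8039700285491)) (np.float64(-28.267974126742683), np.float64(22.268623270212633))
scene (np.float64(-32.75442784995923), np.float64(116.24706306175536)) (np.float64(-34.939149042220436), np.float64(28.052950355531102))
endblock face (np.float64(-38.778174966928766), np.float64(140.51147639709498)) (np.float64(-40.90775501097615), np.float64(141.24845569810725))
```

```bash
cat >> h.py <<'E'
from scipy.spatial.transform import Rotation as Ro, Slerp
YAW=np.radians(10.4);O=np.array([.641,.020,0])
def jig2w(p,O=None,yaw=None):
    O=globals()["O"] if O is None else O; yaw=YAW if yaw is None else yaw
    return O+Ro.from_euler("z",yaw).as_matrix()@(np.asarray(p,float)/1000)
def w2jig(p): return Ro.from_euler("z",-YAW).as_matrix()@(np.asarray(p)-O)*1000
def Rtool(th):  # deg lean, tool y=-jig y
    s,c=np.sin(np.radians(th)),np.cos(np.radians(th))
    M=np.array([[c,0,s],[0,-1,0],[s,0,-c]])
    return Ro.from_euler("z",YAW)*Ro.from_matrix(M)
def tipR(p,R): return p+.173*R.as_matrix()[:,2]
def rows(p0,R0,p1,R1,n,arc=False):
    sl=Slerp([0,1],Ro.concatenate([R0,R1]));p=np.array(p0);R=R0
    for k in range(1,n+1):
        f=k/n
        if arc:
            r0,r1=np.hypot(*p0[:2]),np.hypot(*p1[:2]);a0,a1=np.arctan2(p0[1],p0[0]),np.arctan2(p1[1],p1[0])
            r=r0+(r1-r0)*f;a=a0+(a1-a0)*f;q=np.array([r*np.cos(a),r*np.sin(a),p0[2]+(p1[2]-p0[2])*f])
        else:q=p0+(p1-p0)*f
        d=R.inv().apply(q-p)*1000;Rn=sl(f);rv=np.degrees((R.inv()*Rn).as_rotvec())
        d=np.round(d);rv=np.round(rv,1)
        print('{'+','.join(f'"{n_}":{v:g}' for n_,v in zip(["x","y","z","rx","ry","rz"],[*d,*rv]))+'}',end=',')
        p=p+R.apply(d)/1000;R=R*Ro.from_rotvec(np.radians(rv))
    print("\nend",p,"tip jig",w2jig(tipR(p,R)))
def cur():
    from plant import get_state
    s=get_state();return s,s["eef_pos"],Ro.from_quat(s["tcp_rot"])
E
python3 - <<'E'
from h import *
T=cam("top0.npz")
for uv in((160,143),(327,118)):print("board edge jig",w2jig(onz(T,uv,.2)))
W=cam("wrist0.npz");s,p,R=cur()
print("cam in tool",R.inv().apply(-W["R"].T@W["t"]-p),"fwd",R.inv().apply(W["R"][2]))
for n,uv in dict(block=(181,212),ring=(300,207),drv=(247,246)).items():print(n,w2jig(onz(T,uv,.012)))
R1=Rtool(38);P=jig2w([-110,-60,130]);p1=P-.173*R1.as_matrix()[:,2];print("goal",p1)
rows(p,R,p1,R1,24,arc=True)
E
```

```text
board edge jig [ 12.78554814 192.02181765 200.        ]
board edge jig [   5.16797319 -194.45967338  200.        ]
cam in tool [ 0.0004129  -0.07863512  0.03153089] fwd [-0.00179249  0.30682857  0.95176311]
block [-140.12013969  205.57916725   12.        ]
ring [-182.36873284 -121.73878668   12.        ]
drv [-262.93616776   40.98497308   12.        ]
goal [ 0.43887865 -0.07809839  0.26632586]
{"x":-11,"y":39,"z":6,"rx":-0.8,"ry":1.4,"rz":2.4},{"x":-11,"y":38,"z":6,"rx":-0.8,"ry":1.5,"rz":2.4},{"x":-12,"y":37,"z":6,"rx":-0.9,"ry":1.4,"rz":2.4},{"x":-13,"y":37,"z":6,"rx":-0.8,"ry":1.5,"rz":2.4},{"x":-14,"y":35,"z":6,"rx":-0.8,"ry":1.4,"rz":2.4},{"x":-14,"y":35,"z":6,"rx":-0.9,"ry":1.4,"rz":2.4},{"x":-15,"y":34,"z":6,"rx":-0.8,"ry":1.5,"rz":2.4},{"x":-16,"y":33,"z":5,"rx":-0.8,"ry":1.4,"rz":2.4},{"x":-16,"y":32,"z":5,"rx":-0.8,"ry":1.4,"rz":2.4},{"x":-16,"y":32,"z":5,"rx":-0.8,"ry":1.5,"rz":2.4},{"x":-17,"y":30,"z":4,"rx":-0.9,"ry":1.4,"rz":2.4},{"x":-18,"y":30,"z":3,"rx":-0.8,"ry":1.5,"rz":2.4},{"x":-18,"y":30,"z":3,"rx":-0.8,"ry":1.4,"rz":2.4},{"x":-18,"y":28,"z":2,"rx":-0.9,"ry":1.4,"rz":2.4},{"x":-18,"y":28,"z":1,"rx":-0.8,"ry":1.5,"rz":2.4},{"x":-19,"y":27,"z":0,"rx":-0.8,"ry":1.4,"rz":2.4},{"x":-19,"y":26,"z":0,"rx":-0.8,"ry":1.5,"rz":2.4},{"x":-19,"y":25,"z":-1,"rx":-0.9,"ry":1.4,"rz":2.4},{"x":-19,"y":25,"z":-2,"rx":-0.8,"ry":1.4,"rz":2.4},{"x":-19,"y":24,"z":-3,"rx":-0.8,"ry":1.5,"rz":2.4},{"x":-19,"y":23,"z":-4,"rx":-0.8,"ry":1.4,"rz":2.4},{"x":-18,"y":22,"z":-4,"rx":-0.9,"ry":1.4,"rz":2.4},{"x":-19,"y":22,"z":-5,"rx":-0.8,"ry":1.5,"rz":2.4},{"x":-18,"y":21,"z":-7,"rx":-0.8,"ry":1.4,"rz":2.4},
end [ 0.43887224 -0.07783937  0.26685864] tip jig [-110.01350812  -59.72946243  130.4906392 ]
```

```bash
python3 -m jog '[{"grip":1,"x":-11,"y":39,"z":6,"rx":-0.8,"ry":1.4,"rz":2.4},{"grip":1,"x":-11,"y":38,"z":6,"rx":-0.8,"ry":1.5,"rz":2.4},{"grip":1,"x":-12,"y":37,"z":6,"rx":-0.9,"ry":1.4,"rz":2.4},{"grip":1,"x":-13,"y":37,"z":6,"rx":-0.8,"ry":1.5,"rz":2.4},{"grip":1,"x":-14,"y":35,"z":6,"rx":-0.8,"ry":1.4,"rz":2.4},{"grip":1,"x":-14,"y":35,"z":6,"rx":-0.9,"ry":1.4,"rz":2.4},{"grip":1,"x":-15,"y":34,"z":6,"rx":-0.8,"ry":1.5,"rz":2.4},{"grip":1,"x":-16,"y":33,"z":5,"rx":-0.8,"ry":1.4,"rz":2.4}]' 40
python3 -m jog '[{"x":-16,"y":32,"z":5,"rx":-0.8,"ry":1.4,"rz":2.4},{"x":-16,"y":32,"z":5,"rx":-0.8,"ry":1.5,"rz":2.4},{"x":-17,"y":30,"z":4,"rx":-0.9,"ry":1.4,"rz":2.4},{"x":-18,"y":30,"z":3,"rx":-0.8,"ry":1.5,"rz":2.4},{"x":-18,"y":30,"z":3,"rx":-0.8,"ry":1.4,"rz":2.4},{"x":-18,"y":28,"z":2,"rx":-0.9,"ry":1.4,"rz":2.4},{"x":-18,"y":28,"z":1,"rx":-0.8,"ry":1.5,"rz":2.4},{"x":-19,"y":27,"z":0,"rx":-0.8,"ry":1.4,"rz":2.4}]'
python3 - <<'E'
from h import *
s,p,R=cur();print(w2jig(tipR(p,R)),s["qpos"])
R1=Rtool(38);P=jig2w([-110,-60,130]);p1=P-.173*R1.as_matrix()[:,2]
rows(p,R,p1,R1,8,arc=True)
E
```

```text
time: 0.82
eef_pos: [0.4349, 0.4102, 0.3581]
tcp_rot: [0.897, 0.427, 0.115, -0.011]
contact_force: [0.3, -0.1, -0.1]
opening: -0.001
[-95.01826782 434.73121143 189.73210488] [ 0.58810866  0.12576065  1.85639843 -0.01511659  0.92844876 -0.29233939]
{"x":-34,"y":63,"z":9,"rx":-1.6,"ry":2.9,"rz":4.8},{"x":-36,"y":60,"z":8,"rx":-1.7,"ry":2.8,"rz":4.8},{"x":-37,"y":56,"z":4,"rx":-1.6,"ry":2.9,"rz":4.8},{"x":-38,"y":54,"z":2,"rx":-1.7,"ry":2.9,"rz":4.7},{"x":-39,"y":50,"z":-1,"rx":-1.6,"ry":2.8,"rz":4.8},{"x":-38,"y":48,"z":-5,"rx":-1.7,"ry":2.9,"rz":4.8},{"x":-39,"y":44,"z":-8,"rx":-1.6,"ry":2.8,"rz":4.8},{"x":-38,"y":42,"z":-11,"rx":-1.7,"ry":2.9,"rz":4.8},
end [ 0.43866154 -0.0780604   0.26609798] tip jig [-110.21185067  -59.9673715   129.76809216]$[0]: bad value
```

```bash
python3 -m jog '[{"grip":1,"x":-16,"y":32,"z":5,"rx":-0.8,"ry":1.4,"rz":2.4},{"grip":1,"x":-16,"y":32,"z":5,"rx":-0.8,"ry":1.5,"rz":2.4},{"grip":1,"x":-17,"y":30,"z":4,"rx":-0.9,"ry":1.4,"rz":2.4},{"grip":1,"x":-18,"y":30,"z":3,"rx":-0.8,"ry":1.5,"rz":2.4},{"grip":1,"x":-18,"y":30,"z":3,"rx":-0.8,"ry":1.4,"rz":2.4},{"grip":1,"x":-18,"y":28,"z":2,"rx":-0.9,"ry":1.4,"rz":2.4},{"grip":1,"x":-18,"y":28,"z":1,"rx":-0.8,"ry":1.5,"rz":2.4},{"grip":1,"x":-19,"y":27,"z":0,"rx":-0.8,"ry":1.4,"rz":2.4}]'
python3 -m jog '[{"grip":1,"x":-19,"y":26,"z":0,"rx":-0.8,"ry":1.5,"rz":2.4},{"grip":1,"x":-19,"y":25,"z":-1,"rx":-0.9,"ry":1.4,"rz":2.4},{"grip":1,"x":-19,"y":25,"z":-2,"rx":-0.8,"ry":1.4,"rz":2.4},{"grip":1,"x":-19,"y":24,"z":-3,"rx":-0.8,"ry":1.5,"rz":2.4},{"grip":1,"x":-19,"y":23,"z":-4,"rx":-0.8,"ry":1.4,"rz":2.4},{"grip":1,"x":-18,"y":22,"z":-4,"rx":-0.9,"ry":1.4,"rz":2.4},{"grip":1,"x":-19,"y":22,"z":-5,"rx":-0.8,"ry":1.5,"rz":2.4},{"grip":1,"x":-18,"y":21,"z":-7,"rx":-0.8,"ry":1.4,"rz":2.4}]'
python3 - <<'E'
from h import *
from plant import read_camera
c=read_camera("wrist");cv2.imwrite("pics/wrist1.png",c["frame"][:,:,::-1]);np.savez("wrist1.npz",**c)
s,p,R=cur();print(w2jig(tipR(p,R)),R.as_matrix(),s["qpos"],s["time"])
E
```

```text
time: 1.48
eef_pos: [0.5005, 0.1484, 0.3127]
tcp_rot: [0.939, 0.261, 0.225, -0.021]
contact_force: [0.4, 0.4, -0.2]
opening: 0.001
time: 2.15
eef_pos: [0.4384, -0.0787, 0.2666]
tcp_rot: [0.941, 0.085, 0.325, -0.03]
contact_force: [0.6, -0.6, 0.1]
opening: -0.001
[-112.44370696  -63.22520337  129.07146085] [[ 7.75687771e-01  1.72990206e-01  6.06945526e-01]
 [ 1.35698434e-01 -9.84923164e-01  1.07295370e-01]
 [ 6.16355755e-01 -8.66149195e-04 -7.87467353e-01]] [-0.47889695 -0.14200508  2.34244189  0.82205578  0.53726026 -1.28775443] 2.2
```

View pics/wrist1.png

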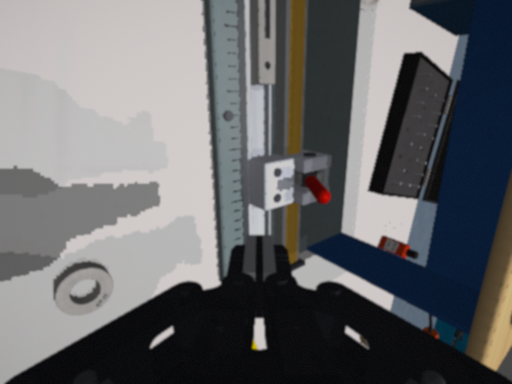

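```bash
python3 - <<'E'
import cv2
a=cv2.imread("pics/wrist1.png")[60:260,190:350];cv2.imwrite("pics/w1z.png",cv2.resize(a,None,fx=3,fy=3,interpolation=cv2.INTER_CUBIC))
E
```

```text
(no output)
```

View pics/w1z.png

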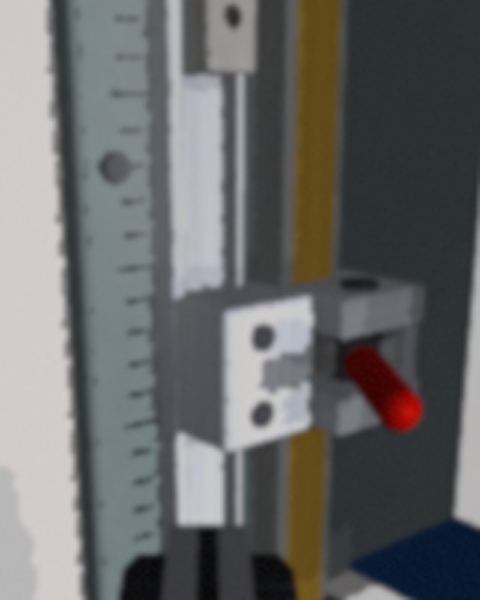

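```bash
python3 - <<'E'
from h import *
W=cam("wrist1.npz");S=cam("scene0.npz");T=cam("top0.npz")
w=lambda u,v:((u+.5)/3+190-.5,(v+.5)/3+60-.5)
s=lambda u,v:((u+.5)/4.8+140-.5,(v+.5)/4.8+170-.5)
t=lambda u,v:((u+.5)/5+170-.5,(v+.5)/5+120-.5)
for n,uv,z in[("nose+y",(224,307),.046),("nose-y",(226,450),.046),("blank -y front",(207,68),.032),("blank -y back",(255,72),.032),("edge a",(60,60),.012),("edge b",(88,540),.012)]:
    P=onz(W,w(*uv),z);print(n,P.round(4),w2jig(P).round(1))
def tri(L):
    A=np.zeros((3,3));b=np.zeros(3)
    for c,p in L:
        o,d=ray(c,p);d=d/np.linalg.norm(d);M=np.eye(3)-np.outer(d,d);A+=M;b+=M@o
    X=np.linalg.solve(A,b);return X.round(4),w2jig(X).round(1),[(proj(c,X)-p).round(1) for c,p in L]
print("nose+y",tri([(W,w(224,307)),(S,s(537,202)),(T,t(465,198))]))
print("nose-y",tri([(W,w(226,450)),(S,s(598,178)),(T,t(541,185))]))
print("levertip",tri([(W,w(404,410)),(S,s(543,90)),(T,t(499,132))]))
print("blank-y",tri([(W,w(207,68)),(S,s(420,265)),(T,t(347,210))]))
E
```

```text
nose+y [ 0.6098 -0.0237  0.046 ] [-38.6 -37.4  46. ]
nose-y [ 0.6186 -0.0662  0.046 ] [-37.6 -80.7  46. ]
blank -y front [0.6033 0.0399 0.032 ] [-33.5  26.4  32. ]
blank -y back [0.6206 0.0423 0.032 ] [-16.1  25.6  32. ]
edge a [0.5691 0.0356 0.012 ] [-67.9  28.3  12. ]
edge b [ 0.5966 -0.1049  0.012 ] [ -66.2 -114.9   12. ]
nose+y (array([ 0.6104, -0.0266,  0.0437]), array([-38.5, -40.3,  43.7]), [array([-1.6,  2.9]), array([-1. , -0.3]), array([-0.2,  0.2])])
nose-y (array([ 0.6191, -0.0682,  0.0428]), array([-37.5, -82.8,  42.8]), [array([-2.1,  1.1]), array([-0.6, -0.4]), array([-0.1, -0.1])])
levertip (array([ 0.6367, -0.0436,  0.0924]), array([-15.7, -61.8,  92.4]), [array([-1.3,  1.6]), array([-0.9, -0.3]), array([0.1, 0.2])])
blank-y (array([0.6063, 0.039 , 0.027 ]), array([-30.7,  24.9,  27. ]), [array([-1.,  2.]), array([-0.2, -0.3]), array([-0.5,  0.1])])
```

```bash
sed -i 's/radians(10.4);O=np.array(\[.641,.020,0\])/radians(10.8);O=np.array([.6425,.020,0])/' h.py; python3 - <<'E'
from h import *
for q in [[.6098,-.0237,.046],[.6186,-.0662,.046],[.6367,-.0436,.0924],[.6033,.0399,.032],[.5691,.0356,.012],[.5966,-.1049,.012]]:print(w2jig(q).round(1))
s,p,R=cur();R1=Rtool(38)
a=jig2w([-112,-110,128])-.173*R1.as_matrix()[:,2]
b=jig2w([-22,-110,37])-.173*R1.as_matrix()[:,2]
rows(p,R,a,R1,2);rows(a,R1,b,R1,6)
E
```

```text
[-40.3 -36.8  46. ]
[-39.6 -80.2  46. ]
[-17.6 -61.4  92.4]
[-34.8  26.9  32. ]
[-69.2  29.1  12. ]
[ -68.5 -114.1   12. ]
{"x":1,"y":25,"z":1,"rx":0.2,"ry":-0,"rz":-0.3},{"x":1,"y":24,"z":2,"rx":0.3,"ry":-0.1,"rz":-0.4},
end [ 0.44881018 -0.12867626  0.26414267] tip jig [-111.72566229 -109.68030148  127.72557301]
{"x":2,"y":-0,"z":21,"rx":0,"ry":0,"rz":0},{"x":3,"y":0,"z":21,"rx":0,"ry":0,"rz":0},{"x":2,"y":0,"z":22,"rx":0,"ry":0,"rz":0},{"x":3,"y":0,"z":21,"rx":0,"ry":0,"rz":0},{"x":2,"y":0,"z":21,"rx":0,"ry":0,"rz":0},{"x":3,"y":0,"z":21,"rx":0,"ry":0,"rz":0},
end [ 0.53688777 -0.11213015  0.17348342] tip jig [ -21.99083133 -110.           37.15755642]
```

```bash
python3 -m jog '[{"grip":1,"x":1,"y":25,"z":1,"rx":0.2,"rz":-0.3},{"grip":1,"x":1,"y":24,"z":2,"rx":0.3,"rz":-0.4},{"grip":1,"x":2,"z":21},{"grip":1,"x":3,"z":21},{"grip":1,"x":2,"z":22},{"grip":1,"x":3,"z":21},{"grip":1,"x":2,"z":15},{"grip":1}]'
python3 - <<'E'
from h import *
from plant import read_camera
c=read_camera("wrist");cv2.imwrite("pics/wrist2.png",c["frame"][:,:,::-1]);np.savez("wrist2.npz",**c)
s,p,R=cur();print(w2jig(tipR(p,R)),s["qpos"],s["time"])
c=read_camera("scene");cv2.imwrite("pics/s2.png",cv2.resize(c["frame"][130:280,120:330,::-1],None,fx=3.8,fy=3.8))
E
```

```text
[-113.66417922  -60.58745047  129.33221478] [-0.47530793 -0.14166272  2.34104575  0.81792616  0.53848671 -1.28167403] 2.25$[0]: bad value
```

View pics/wrist2.png

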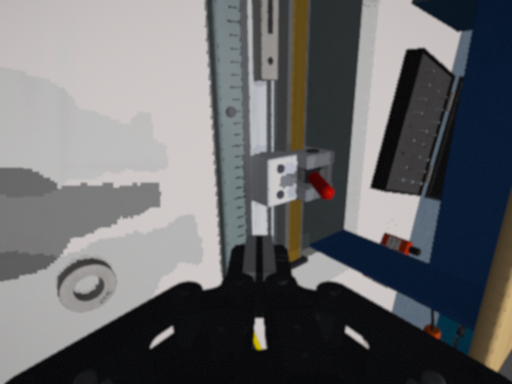

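View pics/s2.png

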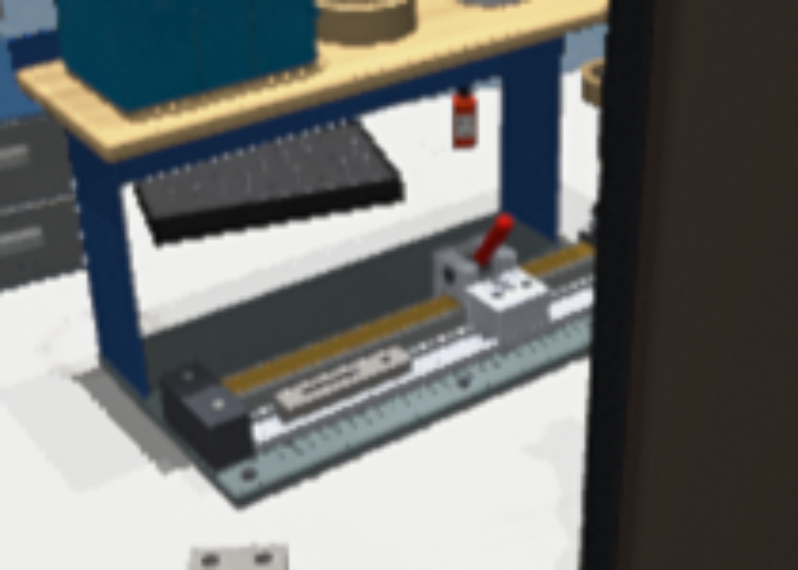

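Every row needs all seven keys; the pictures show the scene unmoved. Sending the move again in full.

```bash
python3 -m jog '[{"grip":1,"x":1,"y":25,"z":1,"rx":0.2,"ry":0,"rz":-0.3},{"grip":1,"x":1,"y":25,"z":2,"rx":0.3,"ry":0,"rz":-0.4},{"grip":1,"x":2,"y":0,"z":21,"rx":0,"ry":0,"rz":0},{"grip":1,"x":3,"y":0,"z":21,"rx":0,"ry":0,"rz":0},{"grip":1,"x":2,"y":0,"z":22,"rx":0,"ry":0,"rz":0},{"grip":1,"x":3,"y":0,"z":21,"rx":0,"ry":0,"rz":0},{"grip":1,"x":2,"y":0,"z":15,"rx":0,"ry":0,"rz":0},{"grip":1,"x":0,"y":0,"z":0,"rx":0,"ry":0,"rz":0}]'
python3 - <<'E'
from h import *
from plant import read_camera
c=read_camera("wrist");cv2.imwrite("pics/wrist3.png",c["frame"][:,:,::-1]);np.savez("wrist3.npz",**c)
s,p,R=cur();print(w2jig(tipR(p,R)),s["qpos"],s["time"],s["contact_force"])
E
```

```text
time: 2.97
eef_pos: [0.5224, -0.1105, 0.1924]
tcp_rot: [0.941, 0.094, 0.323, -0.034]
contact_force: [-0.7, 0.4, 0.7]
opening: 0.004
[ -36.55877637 -104.29176792   56.89798581] [-0.4539231   0.20837123  2.15070003  1.0589595   0.44496109 -1.55680055] 3.0167 [-0.06540658  0.81814152 -0.96687764]
```

View pics/wrist3.png

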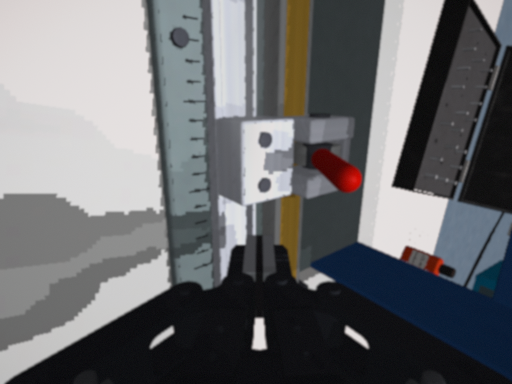

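```bash
python3 -m jog '[{"grip":1,"x":0,"y":0,"z":13,"rx":0,"ry":0,"rz":0},{"grip":1,"x":0,"y":0,"z":13,"rx":0,"ry":0,"rz":0},{"grip":1,"x":0,"y":0,"z":0,"rx":0,"ry":0,"rz":0}]'
python3 - <<'E'
from h import *
from plant import read_camera
c=read_camera("wrist");cv2.imwrite("pics/wrist4.png",c["frame"][:,:,::-1]);np.savez("wrist4.npz",**c)
s,p,R=cur();print(w2jig(tipR(p,R)),s["time"],s["contact_force"],(Rtool(38).inv()*R).as_rotvec(True))
E
```

```text
time: 3.27
eef_pos: [0.5373, -0.1081, 0.1735]
tcp_rot: [0.941, 0.094, 0.324, -0.033]
contact_force: [0.4, -0.2, 0.2]
opening: 0.003
[ -21.08881075 -105.03943568   37.73231384] 3.3167 [ 0.1701501  -0.04924213 -0.19082719] [ 0.396224    0.01727896 -0.40844511]
```

View pics/wrist4.png

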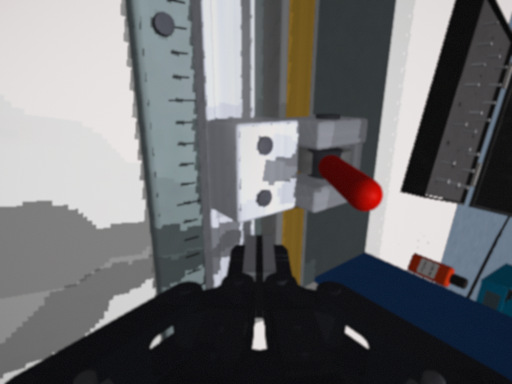

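```bash
python3 -m jog '[{"grip":1,"x":0,"y":-4,"z":0,"rx":0,"ry":0,"rz":0},{"grip":1,"x":0,"y":-4,"z":0,"rx":0,"ry":0,"rz":0},{"grip":1,"x":0,"y":-3,"z":0,"rx":0,"ry":0,"rz":0},{"grip":1,"x":0,"y":-3,"z":0,"rx":0,"ry":0,"rz":0},{"grip":1,"x":0,"y":-3,"z":0,"rx":0,"ry":0,"rz":0},{"grip":1,"x":0,"y":-3,"z":0,"rx":0,"ry":0,"rz":0}]'
python3 -m jog '[{"grip":1,"x":0,"y":-4,"z":0,"rx":0,"ry":0,"rz":0},{"grip":1,"x":0,"y":-5,"z":0,"rx":0,"ry":0,"rz":0},{"grip":1,"x":0,"y":-5,"z":0,"rx":0,"ry":0,"rz":0},{"grip":1,"x":0,"y":-5,"z":0,"rx":0,"ry":0,"rz":0},{"grip":1,"x":0,"y":-5,"z":0,"rx":0,"ry":0,"rz":0},{"grip":1,"x":0,"y":-5,"z":0,"rx":0,"ry":0,"rz":0}]'
python3 - <<'E'
from h import *
s,p,R=cur();print(w2jig(tipR(p,R)),s["time"],s["contact_force"],(Rtool(38).inv()*R).as_rotvec(True))
E
```

```text
time: 3.82
eef_pos: [0.5333, -0.0895, 0.1746]
tcp_rot: [0.941, 0.092, 0.325, -0.031]
contact_force: [-1.5, -3.9, 1.6]
opening: 0.002
time: 4.32
eef_pos: [0.5278, -0.0604, 0.1744]
tcp_rot: [0.941, 0.093, 0.325, -0.032]
contact_force: [1.1, -2.2, 2.2]
opening: 0.003
[-21.03942466 -56.4989027   38.22816226] 4.3167 [ 1.09589931 -2.2352525   2.19787388] [ 0.30711844  0.09586268 -0.36676415]
```

```bash
python3 -m jog '[{"grip":1,"x":0,"y":-5,"z":0,"rx":0,"ry":0,"rz":0},{"grip":1,"x":0,"y":-5,"z":0,"rx":0,"ry":0,"rz":0},{"grip":1,"x":0,"y":-4,"z":0,"rx":0,"ry":0,"rz":0},{"grip":1,"x":0,"y":-3,"z":0,"rx":0,"ry":0,"rz":0},{"grip":1,"x":0,"y":-2,"z":0,"rx":0,"ry":0,"rz":0},{"grip":1,"x":0,"y":-2,"z":0,"rx":0,"ry":0,"rz":0},{"grip":1,"x":0,"y":-2,"z":0,"rx":0,"ry":0,"rz":0},{"grip":1,"x":0,"y":-2,"z":0,"rx":0,"ry":0,"rz":0}]'
python3 -m jog '[{"grip":1,"x":0,"y":-2,"z":0,"rx":0,"ry":0,"rz":0},{"grip":1,"x":0,"y":-2,"z":0,"rx":0,"ry":0,"rz":0},{"grip":1,"x":0,"y":-2,"z":0,"rx":0,"ry":0,"rz":0},{"grip":1,"x":0,"y":-2,"z":0,"rx":0,"ry":0,"rz":0},{"grip":1,"x":0,"y":-2,"z":0,"rx":0,"ry":0,"rz":0},{"grip":1,"x":0,"y":-2,"z":0,"rx":0,"ry":0,"rz":0}]'
python3 - <<'E'
from h import *
from plant import read_camera
c=read_camera("wrist");cv2.imwrite("pics/wrist5.png",c["frame"][:,:,::-1]);np.savez("wrist5.npz",**c)
s,p,R=cur();print(w2jig(tipR(p,R)),s["time"],s["contact_force"],(Rtool(38).inv()*R).as_rotvec(True))
E
```

```text
time: 4.98
eef_pos: [0.5226, -0.0362, 0.1739]
tcp_rot: [0.941, 0.093, 0.324, -0.032]
contact_force: [2.2, -1.5, 1.3]
opening: 0.004
time: 5.48
eef_pos: [0.5202, -0.0244, 0.1739]
tcp_rot: [0.941, 0.093, 0.324, -0.032]
contact_force: [2.5, -2.7, 0.0]
opening: -0.002
[-21.93912008 -19.30245643  37.6475268 ] 5.5333 [ 2.7453892  -2.3969692   0.13383198] [ 0.35941309  0.03210406 -0.36999111]
```

View pics/wrist5.png

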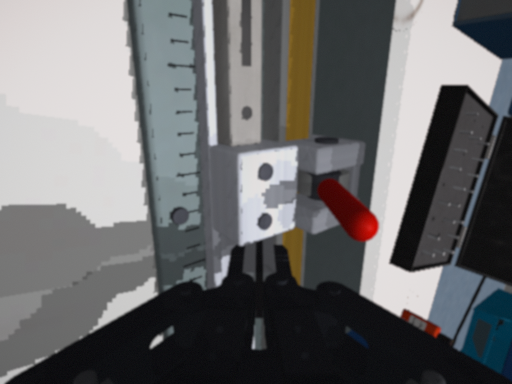

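```bash
python3 -m jog '[{"grip":1,"x":0,"y":-2,"z":0,"rx":0,"ry":0,"rz":0},{"grip":1,"x":0,"y":-2,"z":0,"rx":0,"ry":0,"rz":0},{"grip":1,"x":0,"y":-2,"z":0,"rx":0,"ry":0,"rz":0},{"grip":1,"x":0,"y":-2,"z":0,"rx":0,"ry":0,"rz":0},{"grip":1,"x":0,"y":-1,"z":0,"rx":0,"ry":0,"rz":0},{"grip":1,"x":0,"y":-1,"z":0,"rx":0,"ry":0,"rz":0}]'
python3 - <<'E'
from h import *
from plant import read_camera
c=read_camera("scene");cv2.imwrite("pics/s5.png",cv2.resize(c["frame"][150:270,140:305,::-1],None,fx=4.8,fy=4.8,interpolation=cv2.INTER_CUBIC))
s,p,R=cur();print(w2jig(tipR(p,R)),s["time"],s["contact_force"])
E
```

```text
time: 6.03
eef_pos: [0.5182, -0.0145, 0.1739]
tcp_rot: [0.941, 0.093, 0.324, -0.032]
contact_force: [2.7, -2.8, -0.7]
opening: -0.002
[-22.00345164  -9.46230664  37.66202771] 6.0833 [ 2.32105373 -1.67103413 -0.23772173]
```

View pics/s5.png

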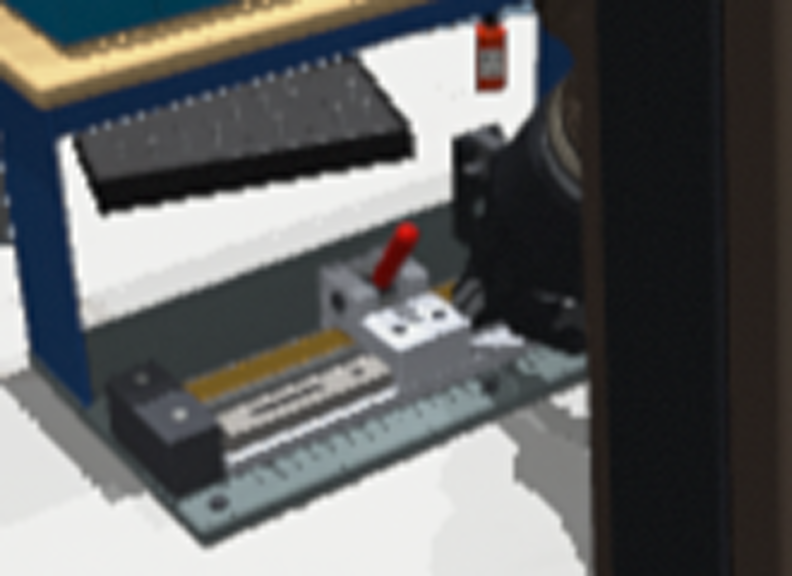

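Lever still open; the blank (lever side end ~(385,370)) touches the stop and its far end is close to the end block at (220,430). Creeping on.

```bash
for i in 1; do python3 -m jog '[{"grip":1,"x":0,"y":-1,"z":0,"rx":0,"ry":0,"rz":0},{"grip":1,"x":0,"y":-1,"z":0,"rx":0,"ry":0,"rz":0}]'; done; python3 -m jog '[{"grip":1,"x":0,"y":-1,"z":0,"rx":0,"ry":0,"rz":0},{"grip":1,"x":0,"y":0,"z":0,"rx":0,"ry":0,"rz":0}]'
```

```text
time: 6.25
eef_pos: [0.5178, -0.0127, 0.1739]
tcp_rot: [0.941, 0.093, 0.324, -0.032]
contact_force: [2.8, -2.6, -0.8]
opening: -0.0
time: 6.42
eef_pos: [0.5176, -0.0116, 0.174]
tcp_rot: [0.941, 0.093, 0.324, -0.032]
contact_force: [2.4, -1.8, -0.7]
opening: 0.001
```

```bash
python3 -m jog '[{"grip":1,"x":0,"y":-1,"z":0,"rx":0,"ry":0,"rz":0},{"grip":1,"x":0,"y":0,"z":0,"rx":0,"ry":0,"rz":0}]'
```

```text
time: 6.58
eef_pos: [0.5174, -0.0107, 0.174]
tcp_rot: [0.941, 0.093, 0.324, -0.032]
contact_force: [2.3, -2.7, -1.0]
opening: 0.0
```

```bash
python3 -m jog '[{"grip":1,"x":0,"y":-1,"z":0,"rx":0,"ry":0,"rz":0},{"grip":1,"x":0,"y":0,"z":0,"rx":0,"ry":0,"rz":0}]'
```

```text
time: 6.75
eef_pos: [0.5172, -0.0097, 0.174]
tcp_rot: [0.941, 0.093, 0.324, -0.032]
contact_force: [2.8, -1.9, -1.5]
opening: -0.002
```

```bash
python3 -m jog '[{"grip":1,"x":0,"y":-1,"z":0,"rx":0,"ry":0,"rz":0},{"grip":1,"x":0,"y":-1,"z":0,"rx":0,"ry":0,"rz":0}]'
```

```text
time: 6.92
eef_pos: [0.517, -0.0086, 0.174]
tcp_rot: [0.941, 0.092, 0.325, -0.03]
contact_force: [1.4, -9.1, -2.1]
opening: -0.001
```

```bash
python3 -m jog '[{"grip":1,"x":0,"y":-1,"z":0,"rx":0,"ry":0,"rz":0},{"grip":1,"x":0,"y":0,"z":0,"rx":0,"ry":0,"rz":0}]'
```

```text
time: 7.08
eef_pos: [0.5169, -0.0083, 0.174]
tcp_rot: [0.941, 0.091, 0.325, -0.029]
contact_force: [2.2, -8.4, -0.8]
opening: -0.002
```

```bash
python3 -m jog '[{"grip":1,"x":0,"y":-1,"z":0,"rx":0,"ry":0,"rz":0},{"grip":1,"x":0,"y":0,"z":0,"rx":0,"ry":0,"rz":0}]'
```

```text
time: 7.25
eef_pos: [0.5168, -0.0078, 0.1741]
tcp_rot: [0.941, 0.091, 0.325, -0.028]
contact_force: [1.9, -10.8, -2.9]
opening: -0.001
```

```bash
python3 - <<'E'
from h import *
from plant import read_camera
for n in("wrist","top"):
    c=read_camera(n);cv2.imwrite(f"pics/{n}6.png",c["frame"][:,:,::-1]);np.savez(f"{n}6.npz",**c)
a=cv2.imread("pics/top6.png")[120:190,170:330];cv2.imwrite("pics/top6z.png",cv2.resize(a,None,fx=5,fy=5,interpolation=cv2.INTER_CUBIC))
s,p,R=cur();print(w2jig(tipR(p,R)),s["time"],s["contact_force"])
E
```

```text
[-22.01175552  -4.49432674  37.85855294] 7.35 [  2.02061692 -11.57145427  -2.25449504]
```

View pics/top6z.png

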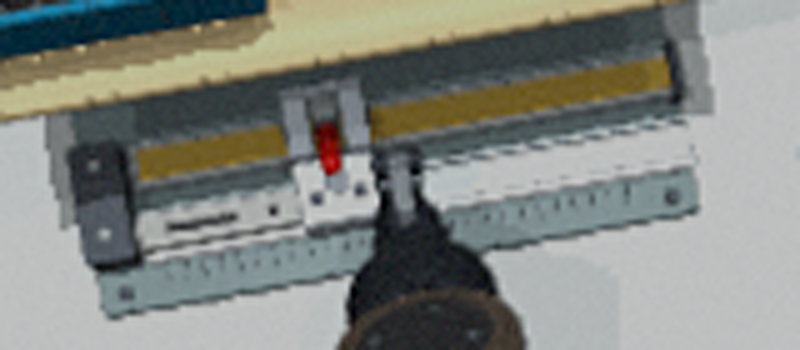

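View pics/wrist6.png

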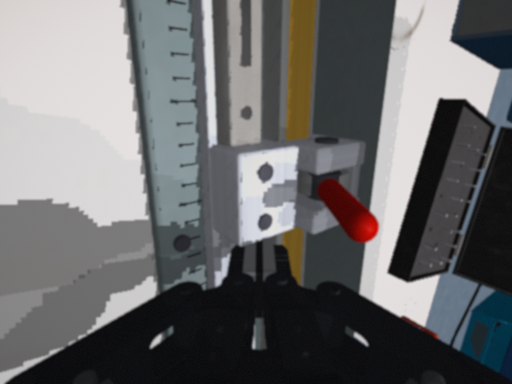

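```bash
python3 -m jog '[{"grip":1,"x":0,"y":-1,"z":0,"rx":0,"ry":0,"rz":0},{"grip":1,"x":0,"y":0,"z":0,"rx":0,"ry":0,"rz":0},{"grip":1,"x":0,"y":0,"z":0,"rx":0,"ry":0,"rz":0}]'; python3 - <<'E'
from h import *
def redc(c,lo):
    f=c["frame"].astype(int);m=((f[...,0]>90)&(f[...,1]<50)&(f[...,2]<50)).astype(np.uint8)
    return m
W=cam("wrist6.npz");T=cam("top6.npz")
for n,c,box in(("w",W,(300,160,400,260)),("t",T,(225,138,250,160))):
    m=redc(c,0);k=np.zeros_like(m);x0,y0,x1,y1=box;k[y0:y1,x0:x1]=m[y0:y1,x0:x1]
    ys,xs=np.nonzero(k);print(n,len(xs),xs.min(),xs.max(),ys.min(),ys.max())
    i=np.argsort(ys)[-1:] ;print("lowest",xs[ys==ys.max()].mean(),"top",xs[ys==ys.min()].mean())
print("wrist (365,229) ends z", [w2jig(onz(W,(365,227),z)).round(1) for z in(.088,.092,.096)])
print("top", [w2jig(onz(T,(170+331/5,120+165/5),z)).round(1) for z in(.088,.092,.096)])
E
```

```text
time: 7.6
eef_pos: [0.5167, -0.0074, 0.174]
tcp_rot: [0.941, 0.09, 0.325, -0.027]
contact_force: [2.6, -13.1, -3.4]
opening: -0.003
w 628 350 376 194 242
lowest 361.0 top 350.0
t 25 234 237 147 154
lowest 235.5 top 235.0
wrist (365,229) ends z [array([-8.6, 24.3, 88. ]), array([-15.3,  27.6,  92. ]), array([-21.9,  31. ,  96. ])]
top [array([-19. ,  26.6,  88. ]), array([-19.8,  26.5,  92. ]), array([-20.5,  26.5,  96. ])]
```

```bash
python3 -m jog '[{"grip":1,"x":0,"y":6,"z":0,"rx":0,"ry":0,"rz":0},{"grip":1,"x":0,"y":12,"z":0,"rx":0,"ry":0,"rz":0},{"grip":1,"x":0,"y":7,"z":0,"rx":0,"ry":0,"rz":0},{"grip":1,"x":0,"y":0,"z":-20,"rx":0,"ry":0,"rz":0},{"grip":1,"x":0,"y":0,"z":-20,"rx":0,"ry":0,"rz":0},{"grip":1,"x":0,"y":0,"z":-20,"rx":0,"ry":0,"rz":0},{"grip":1,"x":0,"y":0,"z":0,"rx":0,"ry":0,"rz":0}]'
python3 - <<'E'
from h import *
s,p,R=cur();print(w2jig(tipR(p,R)),s["time"],s["contact_force"],(Rtool(38).inv()*R).as_rotvec(True))
R1=Rtool(38);b=jig2w([-60,28,80])-.173*R1.as_matrix()[:,2];rows(p,R,b,R1,4)
E
```

```text
time: 8.18
eef_pos: [0.4846, -0.037, 0.2233]
tcp_rot: [0.94, 0.093, 0.326, -0.032]
contact_force: [0.5, -0.2, 0.6]
opening: 0.002
[-58.81136279 -25.47215297  87.38896976] 8.1833 [ 0.49357353 -0.1982993   0.62884682] [ 0.31224156  0.2007592  -0.43145035]
{"x":-1,"y":-14,"z":1,"rx":-0.1,"ry":-0.1,"rz":0.1},{"x":-1,"y":-13,"z":2,"rx":-0.1,"ry":-0,"rz":0.1},{"x":-1,"y":-14,"z":1,"rx":-0,"ry":-0.1,"rz":0.1},{"x":-2,"y":-13,"z":1,"rx":-0.1,"ry":-0,"rz":0.1},
end [0.47332665 0.01580226 0.21629735] tip jig [-60.45186564  27.61281616  79.97313352]
```

```bash
python3 -m jog '[{"grip":1,"x":-1,"y":-14,"z":1,"rx":-0.1,"ry":0,"rz":0.1},{"grip":1,"x":-1,"y":-13,"z":2,"rx":-0.1,"ry":0,"rz":0.1},{"grip":1,"x":-1,"y":-14,"z":1,"rx":-0.1,"ry":-0.1,"rz":0.1},{"grip":1,"x":-2,"y":-13,"z":1,"rx":0,"ry":-0.1,"rz":0.1},{"grip":1,"x":0,"y":0,"z":0,"rx":0,"ry":0,"rz":0}]'
python3 - <<'E'
from h import *
from plant import read_camera
for n in("wrist","top","scene"):
    c=read_camera(n);cv2.imwrite(f"pics/{n}7.png",c["frame"][:,:,::-1]);np.savez(f"{n}7.npz",**c)
a=cv2.imread("pics/top7.png")[120:190,170:330];b=cv2.imread("pics/scene7.png")[150:270,140:340]
a=cv2.resize(a,(700,306),interpolation=cv2.INTER_CUBIC);b=cv2.resize(b[:84],(700,294),interpolation=cv2.INTER_CUBIC)
cv2.imwrite("pics/c7.png",np.vstack([a,b]))
s,p,R=cur();print(w2jig(tipR(p,R)),s["time"],s["contact_force"],(Rtool(38).inv()*R).as_rotvec(True))
E
```

```text
time: 8.6
eef_pos: [0.4728, 0.0178, 0.2128]
tcp_rot: [0.942, 0.09, 0.321, -0.032]
contact_force: [-0.1, 0.6, -0.7]
opening: 0.004
[-60.13668824  27.73390542  77.37279766] 8.75 [-0.5306873  -0.29698343  0.07961299] [ 0.04390172 -0.17103258  0.02084012]
```

View pics/wrist7.png

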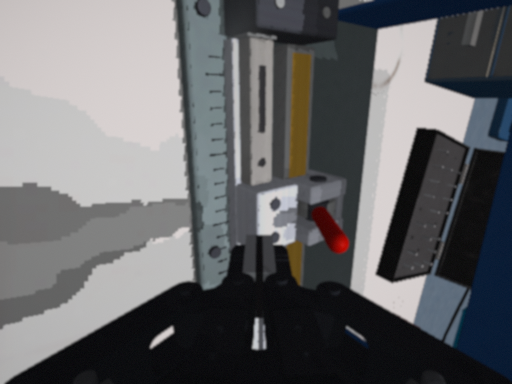

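View pics/c7.png

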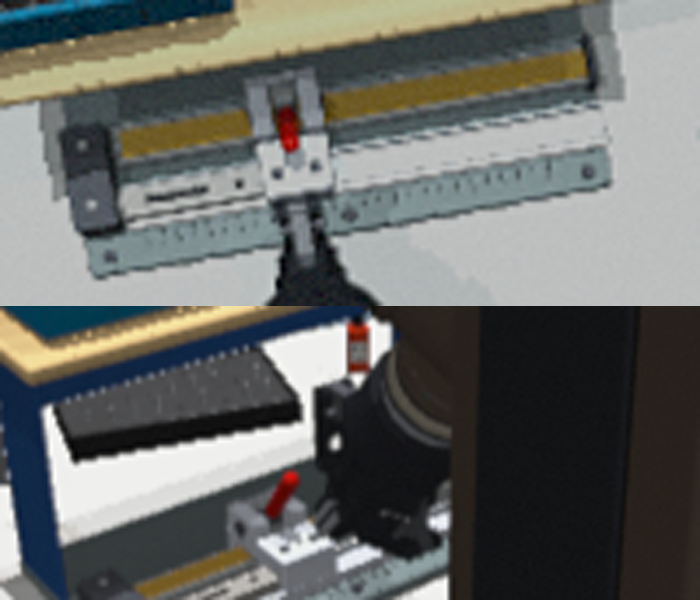

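Blank sits between end block and stop, finger in line with the lever. Moving in.

```bash
python3 -m jog '[{"grip":1,"x":6,"y":0,"z":5,"rx":0,"ry":0,"rz":0},{"grip":1,"x":6,"y":0,"z":5,"rx":0,"ry":0,"rz":0},{"grip":1,"x":6,"y":0,"z":5,"rx":0,"ry":0,"rz":0},{"grip":1,"x":5,"y":0,"z":5,"rx":0,"ry":0,"rz":0},{"grip":1,"x":3,"y":0,"z":2.5,"rx":0,"ry":0,"rz":0},{"grip":1,"x":3,"y":0,"z":2.5,"rx":0,"ry":0,"rz":0},{"grip":1,"x":3,"y":0,"z":2.5,"rx":0,"ry":0,"rz":0},{"grip":1,"x":0,"y":0,"z":0,"rx":0,"ry":0,"rz":0}]'
python3 - <<'E'
from h import *
from plant import read_camera
for n in("wrist",):
    c=read_camera(n);cv2.imwrite(f"pics/{n}8.png",c["frame"][:,:,::-1]);np.savez(f"{n}8.npz",**c)
s,p,R=cur();print(w2jig(tipR(p,R)),s["time"],s["contact_force"],(Rtool(38).inv()*R).as_rotvec(True))
E
```

```text
time: 9.42
eef_pos: [0.5156, 0.0241, 0.212]
tcp_rot: [0.942, 0.089, 0.323, -0.031]
contact_force: [-0.1, -0.8, 0.1]
opening: -0.004
[-17.99359871  27.95216042  75.41564704] 9.4667 [-0.68337102  0.05671549  0.89411284] [ 0.03204892 -0.16256728  0.02889829]
```

View pics/wrist8.png

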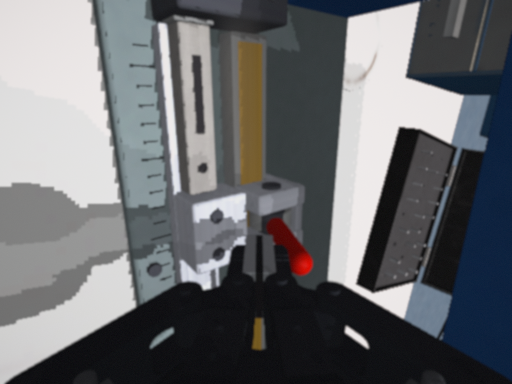

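```bash
python3 -m jog '[{"grip":1,"x":3,"y":0,"z":2.5,"rx":0,"ry":0,"rz":0},{"grip":1,"x":3,"y":0,"z":2.5,"rx":0,"ry":0,"rz":0},{"grip":1,"x":3,"y":0,"z":2.5,"rx":0,"ry":0,"rz":0},{"grip":1,"x":3,"y":0,"z":2.5,"rx":0,"ry":0,"rz":0}]'
python3 - <<'E'
from h import *
from plant import read_camera
for n in("wrist","scene"):
    c=read_camera(n);cv2.imwrite(f"pics/{n}9.png",c["frame"][:,:,::-1]);np.savez(f"{n}9.npz",**c)
b=cv2.imread("pics/scene9.png")[150:270,140:305];cv2.imwrite("pics/scene9.png",cv2.resize(b,None,fx=4.8,fy=4.8,interpolation=cv2.INTER_CUBIC))
s,p,R=cur();print(w2jig(tipR(p,R)),s["time"],s["contact_force"],(Rtool(38).inv()*R).as_rotvec(True))
E
```

```text
time: 9.8
eef_pos: [0.5303, 0.027, 0.2114]
tcp_rot: [0.942, 0.089, 0.322, -0.031]
contact_force: [-8.0, -1.6, 3.9]
opening: -0.001
[-2.39521666 28.03937599 74.94091908] 9.9 [-2.47915426  0.57300427  0.44206743] [ 0.05482    -0.17276731  0.02042811]
```

View pics/wrist9.png

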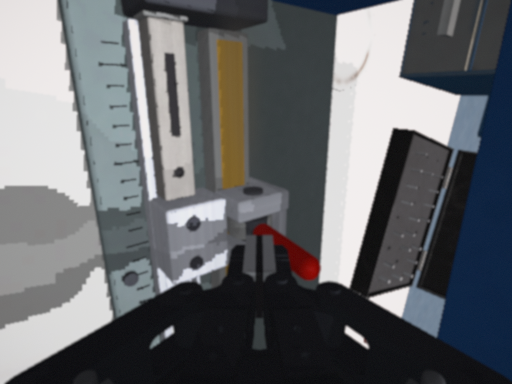

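View pics/scene9.png

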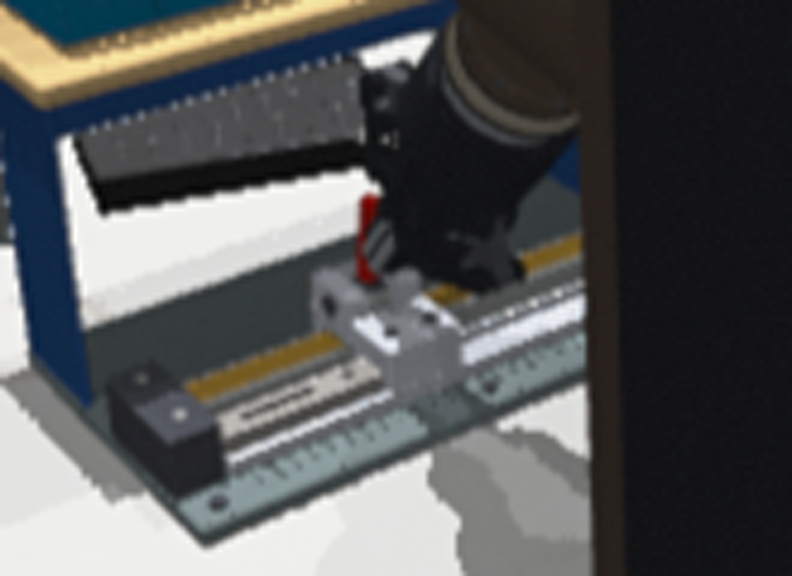

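Lever is turning (now near upright), blank still closed up. Carrying on.

```bash
python3 -m jog '[{"grip":1,"x":2.5,"y":0,"z":2,"rx":0,"ry":0,"rz":0},{"grip":1,"x":2.5,"y":0,"z":2,"rx":0,"ry":0,"rz":0},{"grip":1,"x":2.5,"y":0,"z":2,"rx":0,"ry":0,"rz":0},{"grip":1,"x":0,"y":0,"z":0,"rx":0,"ry":0,"rz":0}]'
python3 - <<'E'
from h import *
s,p,R=cur();print(w2jig(tipR(p,R)),s["time"],s["contact_force"],(Rtool(38).inv()*R).as_rotvec(True))
E
```

```text
time: 10.23
eef_pos: [0.54, 0.0288, 0.2117]
tcp_rot: [0.942, 0.089, 0.323, -0.031]
contact_force: [-4.0, -0.5, 1.4]
opening: -0.002
[ 7.10535223 28.02219686 75.06859211] 10.2333 [-4.01203648 -0.50604519  1.36603901] [ 0.05652034 -0.16052436  0.0179243 ]
```

```bash
python3 -m jog '[{"grip":1,"x":2.5,"y":0,"z":2,"rx":0,"ry":0,"rz":0},{"grip":1,"x":2.5,"y":0,"z":2,"rx":0,"ry":0,"rz":0},{"grip":1,"x":0,"y":0,"z":0,"rx":0,"ry":0,"rz":0}]'
python3 - <<'E'
from h import *
from plant import read_camera
for n in("wrist","scene"):
    c=read_camera(n);cv2.imwrite(f"pics/{n}10.png",c["frame"][:,:,::-1]);np.savez(f"{n}10.npz",**c)
b=cv2.imread("pics/scene10.png")[150:270,140:305];cv2.imwrite("pics/scene10.png",cv2.resize(b,None,fx=4.8,fy=4.8,interpolation=cv2.INTER_CUBIC))
s,p,R=cur();print(w2jig(tipR(p,R)),s["time"],s["contact_force"],(Rtool(38).inv()*R).as_rotvec(True))
E
```

```text
time: 10.48
eef_pos: [0.5463, 0.03, 0.2115]
tcp_rot: [0.942, 0.089, 0.323, -0.031]
contact_force: [-2.3, 0.2, 1.6]
opening: 0.001
[13.46447248 27.985533   74.83271155] 10.5833 [-3.29207033 -0.04860139  1.96587783] [ 0.03961624 -0.15584159  0.03601912]
```

View pics/wrist10.png

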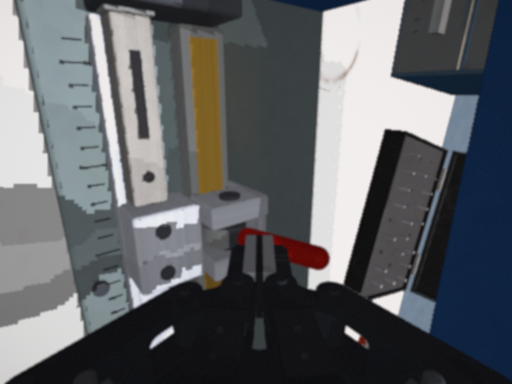

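View pics/scene10.png

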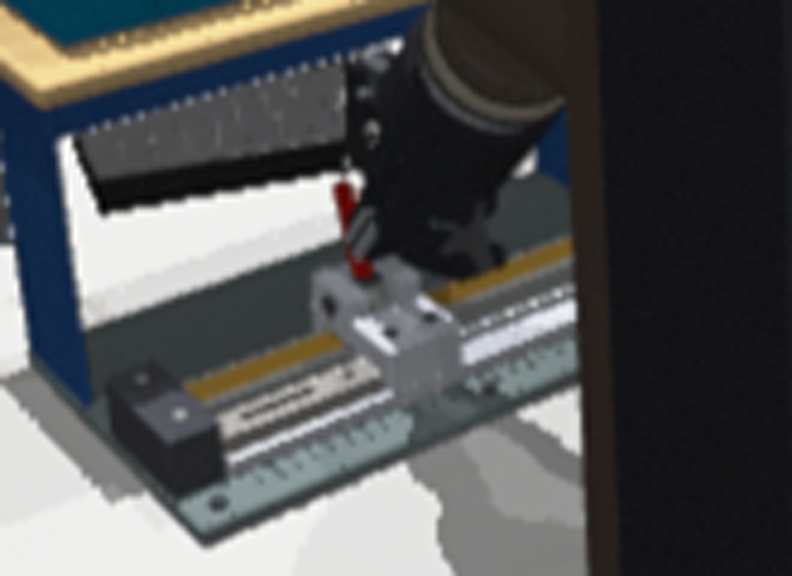

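```bash
python3 -m jog '[{"grip":1,"x":2.5,"y":0,"z":2,"rx":0,"ry":0,"rz":0},{"grip":1,"x":1.6,"y":0,"z":1.2,"rx":0,"ry":0,"rz":0},{"grip":1,"x":0,"y":0,"z":0,"rx":0,"ry":0,"rz":0}]'
```

```text
time: 10.83
eef_pos: [0.5493, 0.0306, 0.2109]
tcp_rot: [0.942, 0.09, 0.321, -0.031]
contact_force: [-30.3, -8.4, 20.2]
opening: 0.001
```

```bash
python3 -m jog '[{"grip":1,"x":1.6,"y":0,"z":1.2,"rx":0,"ry":0,"rz":0},{"grip":1,"x":1.6,"y":0,"z":1.2,"rx":0,"ry":0,"rz":0},{"grip":1,"x":0,"y":0,"z":0,"rx":0,"ry":0,"rz":0}]'
```

```text
time: 11.08
eef_pos: [0.5512, 0.0308, 0.2108]
tcp_rot: [0.943, 0.091, 0.32, -0.032]
contact_force: [-53.4, -14.1, 35.3]
opening: -0.0
```

```bash
python3 - <<'E'
from h import *
from plant import read_camera
for n in("wrist","scene"):
    c=read_camera(n);cv2.imwrite(f"pics/{n}11.png",c["frame"][:,:,::-1]);np.savez(f"{n}11.npz",**c)
b=cv2.imread("pics/scene11.png")[150:270,140:305];cv2.imwrite("pics/scene11.png",cv2.resize(b,None,fx=4.8,fy=4.8,interpolation=cv2.INTER_CUBIC))
s,p,R=cur();print(w2jig(tipR(p,R)),s["time"],s["contact_force"],(Rtool(38).inv()*R).as_rotvec(True))
E
```

```text
[17.47884658 28.35674535 73.52501019] 11.1833 [-51.18041605 -14.29955297  33.38789011] [ 0.19308125 -0.51446681 -0.07908175]
```

View pics/scene11.png

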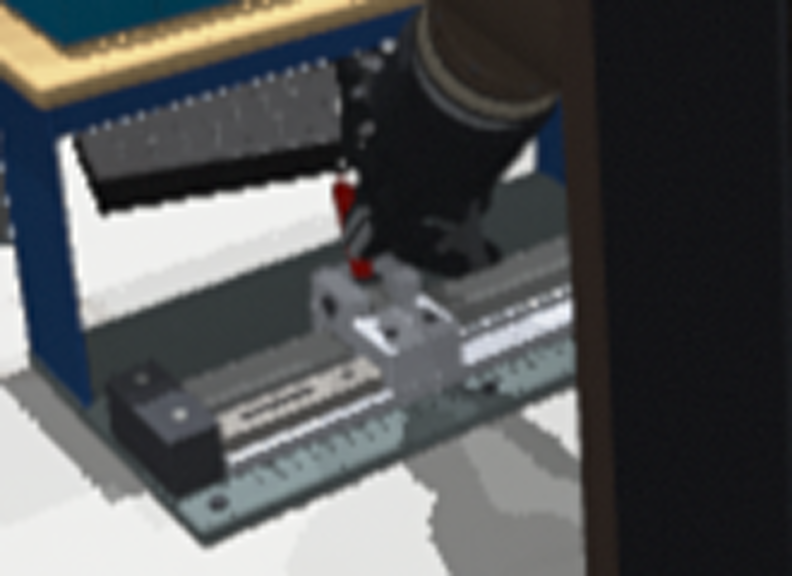

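High force and the lever has stopped moving: backing off and measuring its angle.

```bash
python3 -m jog '[{"grip":1,"x":-4,"y":0,"z":-3,"rx":0,"ry":0,"rz":0},{"grip":1,"x":-6,"y":0,"z":-5,"rx":0,"ry":0,"rz":0},{"grip":1,"x":-12,"y":0,"z":-10,"rx":0,"ry":0,"rz":0},{"grip":1,"x":-12,"y":0,"z":-10,"rx":0,"ry":0,"rz":0},{"grip":1,"x":-12,"y":0,"z":-10,"rx":0,"ry":0,"rz":0},{"grip":1,"x":-8,"y":0,"z":-10,"rx":0,"ry":0,"rz":0},{"grip":1,"x":0,"y":0,"z":0,"rx":0,"ry":0,"rz":0}]'
python3 - <<'E'
from h import *
from plant import read_camera
for n in("wrist","scene","top"):
    c=read_camera(n);cv2.imwrite(f"pics/{n}12.png",c["frame"][:,:,::-1]);np.savez(f"{n}12.npz",**c)
W,S,T=[cam(f"{n}12.npz") for n in("wrist","scene","top")]
a=cv2.resize(W["frame"][130:300,150:400,::-1],(560,380),interpolation=cv2.INTER_CUBIC)
b=cv2.resize(S["frame"][180:245,170:265,::-1],(560,383)[::1],interpolation=cv2.INTER_CUBIC)
cv2.imwrite("pics/c12.png",a);cv2.imwrite("pics/d12.png",b)
for th in(.8,1.0,1.134):
    d=np.array([-np.cos(np.pi/4+th),0,np.sin(np.pi/4+th)])
    P=jig2w(np.array([24,28,48])+54*d);Q=jig2w(np.array([24,28,48])+20*d)
    print(th,[ (proj(c,P).round(1),proj(c,Q).round(1)) for c in(W,S,T)])
s,p,R=cur();print(w2jig(tipR(p,R)),s["time"],s["contact_force"])
E
```

```text
time: 11.77
eef_pos: [0.4832, 0.0181, 0.2161]
tcp_rot: [0.942, 0.088, 0.323, -0.031]
contact_force: [-0.3, -0.4, 0.3]
opening: 0.003
0.8 [(array([379.6, 228.2]), array([334.5, 212. ])), (array([211.9, 188.6]), array([212.6, 200.8])), (array([232.5, 135.5]), array([233.2, 138.7]))]
1.0 [(array([387.3, 223.2]), array([337.7, 210.5])), (array([209.5, 187.4]), array([211.7, 200.4])), (array([231.8, 131.6]), array([233. , 137.3]))]
1.134 [(array([390.2, 219.5]), array([339.1, 209.4])), (array([208., 187.]), array([211.2, 200.2])), (array([231.4, 129.2]), array([232.8, 136.4]))]
[-48.41714468  27.3933963   80.37093661] 11.9167 [ 0.04036745 -0.33465534  0.61941194]
```

View pics/wrist12.png

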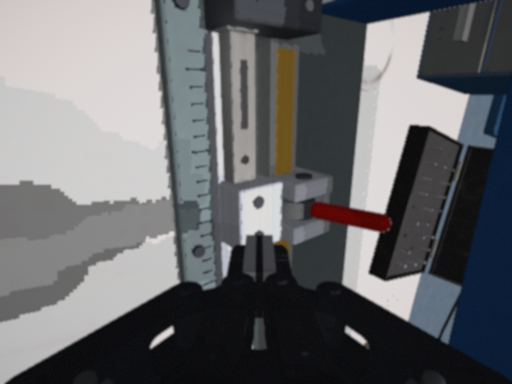

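View pics/d12.png

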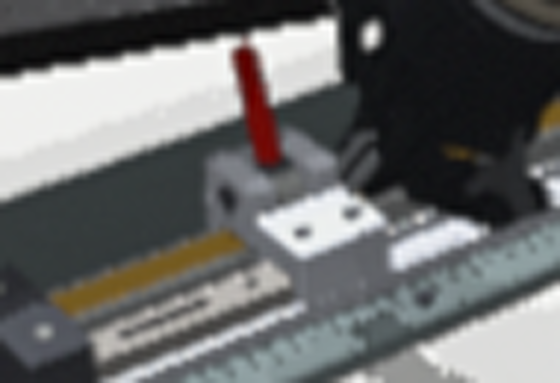

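```bash
python3 - <<'E'
from h import *
f=cam("wrist12.npz")["frame"][:,:,::-1]
cv2.imwrite("pics/e12.png",np.hstack([cv2.resize(f[0:70,190:290],None,fx=4,fy=4,interpolation=cv2.INTER_CUBIC),cv2.resize(f[140:210,190:290],None,fx=4,fy=4,interpolation=cv2.INTER_CUBIC)]))
E
```

```text
(no output)
```

View pics/e12.png

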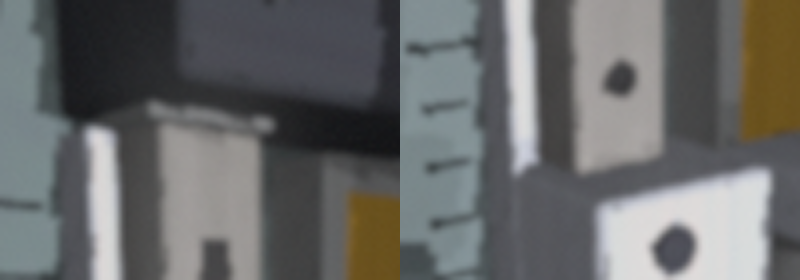

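The zoom shows the blank meeting the stop's face at right; at the end block a light strip at (210,118) might be a wear pad or a gap, so I look again from above it.

```bash
python3 -m jog '[{"grip":1,"x":0,"y":0,"z":-20,"rx":0,"ry":0,"rz":0},{"grip":1,"x":0,"y":0,"z":-20,"rx":0,"ry":0,"rz":0},{"grip":1,"x":0,"y":-18,"z":0,"rx":0,"ry":0,"rz":0},{"grip":1,"x":0,"y":-18,"z":0,"rx":0,"ry":0,"rz":0},{"grip":1,"x":0,"y":-18,"z":0,"rx":0,"ry":0,"rz":0},{"grip":1,"x":0,"y":-18,"z":0,"rx":0,"ry":0,"rz":0},{"grip":1,"x":0,"y":0,"z":0,"rx":0,"ry":0,"rz":0},{"grip":1,"x":0,"y":0,"z":0,"rx":0,"ry":0,"rz":0}]'
python3 - <<'E'
from h import *
from plant import read_camera
c=read_camera("wrist");np.savez("wrist13.npz",**c);f=c["frame"][:,:,::-1];cv2.imwrite("pics/wrist13.png",f)
s,p,R=cur();print(w2jig(tipR(p,R)),s["time"],s["contact_force"])
pts=[[-25,y,32] for y in(-0,51,141)]
print([proj(c,jig2w(q)).round() for q in pts])
E
```

```text
time: 12.58
eef_pos: [0.4475, 0.0849, 0.2481]
tcp_rot: [0.942, 0.09, 0.323, -0.031]
contact_force: [0.1, 0.3, 0.6]
opening: 0.004
[-73.15351245  99.88060292 111.64066985] 12.6333 [ 0.57518427 -0.16028127 -0.27454016]
[array([247., 300.]), array([246., 250.]), array([245., 145.])]
```

View pics/wrist13.png

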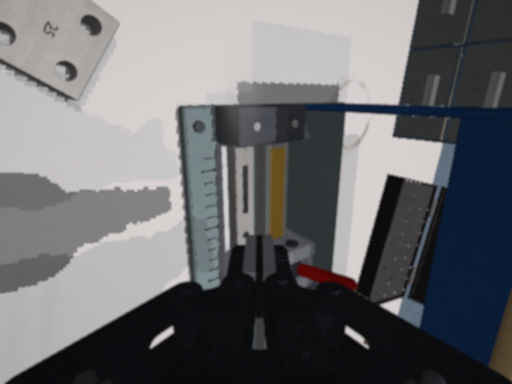

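```bash
python3 - <<'E'
from h import *
f=cam("wrist13.npz")["frame"][:,:,::-1]
cv2.imwrite("pics/e13.png",np.hstack([cv2.resize(f[100:170,205:305],None,fx=4,fy=5,interpolation=cv2.INTER_CUBIC),cv2.resize(f[215:285,205:305],None,fx=4,fy=5,interpolation=cv2.INTER_CUBIC)]))
E
```

```text
(no output)
```

View pics/e13.png

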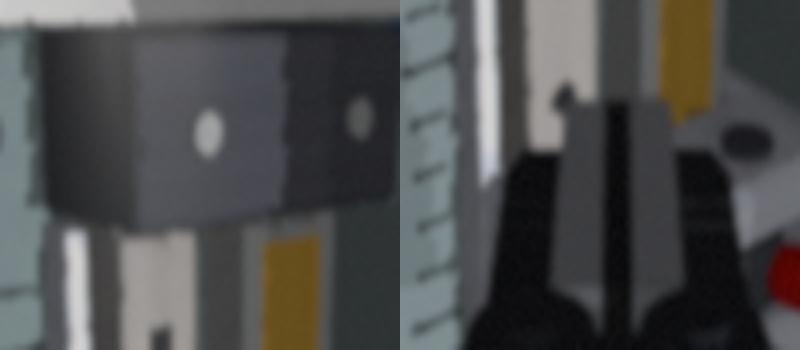

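```bash
python3 - <<'E'
from plant import *
s=get_state();print(s["time"],abs(s["dq"]).max(),s["contact_force"]);print(sign_off())
E
```

```text
12.6333 0.018650373261987496 [ 0.57518427 -0.16028127 -0.27454016]
the job is handed in; nothing more can be done
None
```

The stop is set against the blank, the blank is hard against the end block, and the lever is locked. I handed the job in at 12.6 s.

- **Pressing the blank:** I pushed the stop with closed, leaning fingertips until the blank met the end block. The tool read about 13 N; less the 2.5 N slide friction, that leaves about 10 N on the blank. It held for about 0.2 s with the lever open.
- **Locking the lever:** I backed off and pushed the lever over from the front until it hit its end of travel. The tool was then clear of everything when I handed in.
- **Lever angle:** its slope in two views fits about 1.1 rad, the locked position.
- **Contact at both ends:** the last pictures show no gap at the stop or the end block. A light strip by the end block in one view was not visible from straight above. I read gaps only by eye, from pictures good to about 1 to 2 mm.
- **Tools:** I kept clear of the block, ring and screwdriver, and nothing suggests they moved, but I did not measure them at the end.
- **Heavy push:** the lever's end of travel came sooner than I expected, so the fingertips pressed on it with up to about 65 N for about 0.2 s. That is under the 120 N wrist limit. It is over 40 N, so it would count if the fingertips are taken as part of the gripper's body.
- **Wasted calls:** two early moves were refused because my rows were incomplete. They moved nothing.

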